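# Lock a plaque into the plant-shelf rack with a snap cap

### The job

Take the green plaque off its easel and stand it on edge, fully down, in the free slot of the wooden rack, the slot next to the metal post, and let go of it. Then lock it in so the cat cannot tip it out: push the yellow cap, open side down, onto the stud on top of the post until it clicks and sits down on the collar, and keep pressing it down firmly (about a kilogram's push) - the job finishes with the gripper still on the cap and pressing. Leave the terracotta plaque in the rack, the potted plant and the jar where they are.

Things in the scene. Friction and masses are not known exactly. Their poses are not given: they have to be found in the camera images.
- plaque: Green board, white sprig painted on both faces: 8 mm thick (its x), 110 long (its y), 72 high (its z), about 130 g. Origin: centre of its lower edge. Starts on the easel, leaning 25 degrees, top edge towards the robot. The easel covers the lower 35 mm of its robot-side face and 8 mm of the other; pinch the rest from above across the thickness. Either face may look either way in the slot.
- easel: Fixed dark wooden easel, base 110 x 126 mm, back board about 60 mm high. Origin under its middle, on the table; the plaque's lower edge lies 26 mm above it, parallel to the easel's y. It stands left or right of the rack, the cap on the other side.
- rack: Fixed light wooden slab 130 (x) x 150 (y) x 28 mm high; origin: centre of its underside. Two slots run along its y, each 10.2 mm wide, 114 long, 22 deep, with 3 mm chamfered mouths: the free one at x = +15 mm, the other (terracotta plaque) at x = -45 mm. A metal post 20 mm thick stands at x = +37, y = +40 mm.
- slot (a point): Centre of the free slot's floor, 6 mm above the table, 22 mm below the rack's top; axes as the rack's (x across the slot, y along it, z up). The plaque is home when its lower edge lies on this floor; its top edge is then 78 mm above the table.
- seat (a point): Centre of the collar's top face, 82 mm above the table, where the cap's underside ends; axes as the rack's. The stud rises from it: 16 mm thick, 22 high, its top 5 mm tapering to 8 mm; four spring balls, 9.8 mm above the collar, stand out 3 mm. The seated cap's rim overhangs the plaque's top edge with 4 mm to spare, so the plaque goes in first.
- collar: Dark steel collar on top of the post, 28 mm wide, 6 mm high; origin: centre of its underside, axes as the rack's. Its top face is at seat; the seated cap presses on it.
- cap: Yellow snap cap, 45 g, open side down on the table; origin: centre of its underside. Rim 58 mm wide, 5 thick; on it a barrel 32 mm wide, top at 30 mm (grip this). Hole 19 mm wide, 5 deep, then a chamber 25 wide to 25 mm up. On the stud it meets the balls 14 mm above the collar, resists most (11-14 N) at 11-12, then eases; from 6 mm the balls snap it down (click) until it stops hard on the collar.
- old_plaque: Terracotta-coloured plaque of the same size standing loosely in the other slot: leave alone. Origin: centre of its lower edge.
- pot: Small white pot with a plant, 72 mm wide, pot 62 mm high, plant to about 105 mm: leave alone. Origin: centre of its underside.
- jar: Amber glass jar with a cork-coloured lid, 56 mm wide, 75 mm high: leave alone. Origin: centre of its underside.
Mind the look-alikes: they are no part of the job. Of the things that look like the cap, the middle-sized one is meant. There is more than one size of the plaque; the one meant has the size given above.

How it is judged:
On the way, in this order (a step that is already met when the one before it is completed fails the run):
1. the green plaque stands on edge, fully down in the free slot, let go (z of plaque in the frame of slot below 0.004 m and x of plaque in the frame of slot between -0.006 and 0.006 m and y of plaque in the frame of slot between -0.01 and 0.01 m and angle between plaque's own z axis and vertical below 0.2 rad and contact force between the fingers and plaque below 0.1 N), for 0.3 s.
2. the cap has snapped over the balls and sits on the collar (z of plaque in the frame of slot below 0.004 m and x of plaque in the frame of slot between -0.006 and 0.006 m and y of plaque in the frame of slot between -0.01 and 0.01 m and angle between plaque's own z axis and vertical below 0.2 rad and z of cap in the frame of seat between -0.003 and 0.002 m and horizontal distance between cap and seat below 0.004 m and angle between cap's own z axis and vertical below 0.08 rad), for 0.1 s.
At the end, for the whole second after the job is handed in: Plaque in the free slot within 4 mm of its floor, 6 mm across, 10 mm along, lean under 0.2 rad, untouched by the robot. Cap underside within 2 mm of the collar, centred within 4 mm, tilt under 0.08 rad, at rest; fingers on it, pressing it on the collar with over 4 N for the last second (all of step 2 and contact force between cap and collar above 4 N and contact force between the fingers and cap above 2 N and linear speed of cap below 0.02 m/s and contact force between the arm and plaque below 0.1 N); the arm keeps its last pose, push and grip.
It fails at once if the terracotta plaque is shifted more than 15 mm or tipped (distance of old_plaque from where it was at the start of the episode above 0.015 m or angle between old_plaque's own z axis and vertical above 0.3 rad).
It fails at once if the potted plant is moved more than 20 mm or tipped (distance of pot from where it was at the start of the episode above 0.02 m or angle between pot's own z axis and vertical above 0.3 rad).
It fails at once if the jar is moved more than 20 mm or tipped (distance of jar from where it was at the start of the episode above 0.02 m or angle between jar's own z axis and vertical above 0.3 rad).
It also fails if it takes over 61 s, if anything falls off the work surface, if the arm or the gripper's body presses on something with over 40 N, if the wrist force passes 120 N, or if a joint passes its speed limit or range.

### The arm

A 6-joint arm with a two-finger parallel gripper is mounted at the origin on the work surface. World frame = base frame: x ahead of the robot, y to its left, z up, the work surface at z = 0. Lengths are in m, angles in rad, forces in N, time in s.
With the tool pointing down it reaches from about 0.275 to 0.825 m from the base axis. Payload 4.9 kg.
Tool frame: the origin (TCP) lies midway between the tips of the shut fingers; the grasp point (between the pads) lies 19 mm behind it (grip_point_offset is the distance from the TCP to the grasp point, in m); z points along the fingers, y is the line along which they close (so a half turn about z gives the same grasp; the last joint's range is limited). The gripper opens to 85 mm and grips with 20 to 120 N. Pads are 22 mm wide; open, the fingers measure 114 mm over their backs; the gripper's body (76 mm by 85 mm) begins 54 mm behind the grasp point. The pads swing forward as they close: fully open they stand 13 mm farther back than shut.
Start: joints at [1.08, 0.326, -0.193, 1.052, 0, 1.437], TCP at [0.192, 0.515, 0.231] pointing down, gripper open.
Joint ranges: [-2.65, 2.65], [-0.97, 1.79], [-1.3, 1.35], [-1.93, 2.1], [-1.47, 1.37], [-3.14, 3.14]. Speed limits (rad/s): [2.57, 2.57, 3.14, 3.14, 3.14, 3.14].

### API

Orientations are given as a rotation vector (axis times angle).
In Python, from cell import * gives the robot as it stands. Calls block until the motion is done:
- movep(position, orientation): joint-space move of the TCP to a pose.
- move_l(position, velocity=0.15, rot=None, until_force=None): straight line of the TCP; rot=None keeps the orientation; velocity is the mean speed in m/s. With until_force (N) it stops when the force on the tool has changed by that much, and returns True; else False.
- set_joints(angles): joint-space move.
- let_go() and grab(newtons=None): open the fingers fully, or close them until they stop; newtons is the grip in N (None keeps the last).
- sleep(seconds).
- ik(position, orientation): joint angles nearest the present ones, or None.
- get_state(): the state.
- grab_frame(name): name is "scene" or "top" or "wrist"; returns a dict with "img" (480x640x3 uint8, red, green, blue), "fx", "fy", "cx", "cy" (pixels), "k1" (the pictures are not rectified: a ray, as slopes to the right and down, at radius r is drawn at 1 + k1 r^2 times it, then the intrinsics apply), "cam_to_world" (4x4, takes a point from camera to world coordinates); the wrist camera has in their place "T_tool_cam" (4x4, takes a point from camera to tool coordinates, whose origin is the TCP and whose axes are the flange's). Camera axes: x right, y down, z forward; pixel columns grow to the right and rows downward; lengths in m; the calibration is good to about 2 mm. A picture is of the moment at which its call begins: read the wrist's pose just before it. There is no depth.
A pose or a line that the arm cannot do raises MotionError and nothing moves.
- sign_off(): hands the job in; it is judged then, once.
Trained networks look in the newest picture that a camera, given by its name, has taken for a name from the list of things; names that differ only in an ending like _2 or _b are one class to them, and where a whole thing is asked for, a point or a joint stands for the part that bears it (a point fixed in the world has none). Each returns a list of dicts, best first, with "score" (0 to 1); they miss things now and then, are a little off and sometimes report something else, mostly with a low value. They report only what shows in the picture. A call takes as long as a camera call. They do not tell look-alikes from the thing itself.
- spot_in(camera, name): "centre" ([column, row] in pixels, amid what is visible of it).
- silhouettes(camera, name): "mask" (480x640 bool, what is visible of it) and "centre" ([column, row] in pixels, amid what is visible of it).
- tip_of(camera, name): "centre" ([column, row] in pixels: a listed point, or the origin of a listed thing).
The state is a dict: "clock": time; "q": joint angles; "joint_velocities": joint speeds; "tau": joint torques, N m; "position": TCP position; "eef_rot": TCP orientation; "contact_force": force on the tool from outside, world axes, zero at the start; "wrist_torque": the same for the moment, N m; "finger_gap": opening from 0.0 (shut) to 1.0 (fully open); "grasp_force": force on a finger pad.
Only numpy, scipy, OpenCV 4.12 (cv2) and the standard library are available. Lean on these libraries where they do the work, as an engineer would, in place of code of your own. Each camera call takes 0.05 s, during which the arm holds its last target. There are 200 camera calls.

## Working session

There is one attempt and no reset: what is moved stays moved. The work goes in short steps, each a Python script; the robot and the scene stay as the last script left them, time stands still between calls to the robot, and variables do not carry over. Pictures are saved under pics/ and viewed, at most 10 in all, crops included, and the job is handed in when it is done.

```bash
ls; mkdir -p pics; cat > h.py <<'E'
from cell import *
import numpy as np, cv2
from scipy.spatial.transform import Rotation as R
def frame(c):
    s=get_state(); f=grab_frame(c)
    if c=="wrist":
        T=np.eye(4); T[:3,:3]=R.from_rotvec(s["eef_rot"]).as_matrix(); T[:3,3]=s["position"]
        f["cam_to_world"]=T@np.array(f["T_tool_cam"])
    f["T"]=np.array(f["cam_to_world"]); return f
def ray(f,px):
    d=np.array([(px[0]-f["cx"])/f["fx"],(px[1]-f["cy"])/f["fy"]]); u=d.copy()
    for _ in range(20): u=d/(1+f["k1"]*(u@u))
    v=f["T"][:3,:3]@np.array([u[0],u[1],1]); return f["T"][:3,3],v/np.linalg.norm(v)
def proj(f,p):
    c=np.linalg.inv(f["T"])@np.r_[p,1]; u=c[:2]/c[2]; u=u*(1+f["k1"]*(u@u))
    return np.array([f["cx"]+f["fx"]*u[0],f["cy"]+f["fy"]*u[1]])
def tri(obs):
    A=np.zeros((3,3));b=np.zeros(3)
    for f,p in obs:
        o,v=ray(f,p);M=np.eye(3)-np.outer(v,v);A+=M;b+=M@o
    x=np.linalg.solve(A,b)
    return x,[np.round(proj(f,x)-p,1) for f,p in obs]
def onz(f,px,z):
    o,v=ray(f,px); return o+v*(z-o[2])/v[2]
def save(f,n,crop=None,s=1):
    im=f["img"][:,:,::-1]
    if crop: x0,y0,x1,y1=crop; im=im[y0:y1,x0:x1]
    cv2.imwrite("pics/"+n,cv2.resize(im,None,fx=s,fy=s,interpolation=cv2.INTER_CUBIC))
E
python3 - <<'E'
from h import *
fs={c:frame(c) for c in("scene","top","wrist")}
for c in("scene","top"):save(fs[c],c+".png")
for c in fs: print(c,np.round(fs[c]["T"],3).tolist(),fs[c]["fx"],fs[c]["k1"])
for c in("scene","top"):
  for n in("plaque","easel","rack","slot","seat","collar","cap","old_plaque","pot","jar"):
    print(c,n,[(np.round(d["centre"]).tolist(),round(d["score"],2)) for d in tip_of(c,n)][:5])
print(get_state())
E
```

```text
pics
scene [[-0.085, 0.775, -0.627, 1.536], [0.996, 0.073, -0.046, 0.077], [0.01, -0.628, -0.778, 1.254], [0.0, 0.0, 0.0, 1.0]] 544.5865215028799 -0.11376637086091332
top [[0.029, -0.986, 0.166, 0.415], [-1.0, -0.029, 0.005, -0.012], [-0.0, -0.167, -0.986, 1.139], [0.0, 0.0, 0.0, 1.0]] 443.3689322907495 0.03500920389566382
wrist [[0.349, 0.9, 0.259, 0.126], [0.937, -0.335, -0.098, 0.539], [-0.001, 0.277, -0.961, 0.373], [0.0, 0.0, 0.0, 1.0]] 380.5658309364379 -0.0011481054152859848
scene plaque [([226.0, 223.0], 0.84), ([176.0, 224.0], 0.83)]
scene easel [([227.0, 228.0], 0.83)]
scene rack [([326.0, 245.0], 0.7)]
scene slot [([330.0, 250.0], 0.88)]
scene seat [([344.0, 236.0], 0.88)]
scene collar [([347.0, 237.0], 0.49), ([208.0, 282.0], 0.46)]
scene cap [([463.0, 237.0], 0.87), ([418.0, 237.0], 0.81), ([419.0, 262.0], 0.68), ([327.0, 247.0], 0.36)]
scene old_plaque [([324.0, 233.0], 0.63)]
scene pot [([392.0, 306.0], 0.94)]
scene jar [([209.0, 284.0], 0.59)]
top plaque [([487.0, 293.0], 0.95), ([428.0, 286.0], 0.56)]
top easel [([424.0, 284.0], 0.94)]
top rack [([303.0, 267.0], 0.77
[... 374 characters left out ...]
210.0], 0.97)]
{'clock': 1.15, 'q': array([ 1.07977241e+00,  3.26189756e-01, -1.92543792e-01,  1.05199633e+00,
       -2.25257927e-05,  1.43663414e+00]), 'joint_velocities': array([ 0.00100687, -0.00053345, -0.00078807, -0.00068604,  0.00054539,
        0.00087083]), 'tau': array([ 8.81738288e-04, -4.43337679e+01,  2.62760496e+01,  1.10538007e-03,
       -9.96587482e-05, -1.19049218e-05]), 'position': array([0.1921342 , 0.51540153, 0.2313078 ]), 'eef_rot': array([5.57579938e-01, 3.09167365e+00, 8.84318071e-05]), 'contact_force': array([-0.90270954,  0.06460694, -0.79540833]), 'wrist_torque': array([ 0.00190889, -0.00892234,  0.05483806]), 'grasp_force': 0.0, 'finger_gap': 0.9981441867442189}
```

View pics/scene.png

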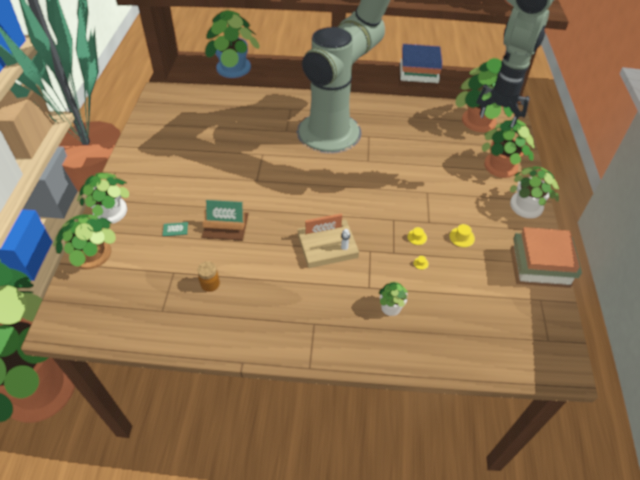

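View pics/top.png

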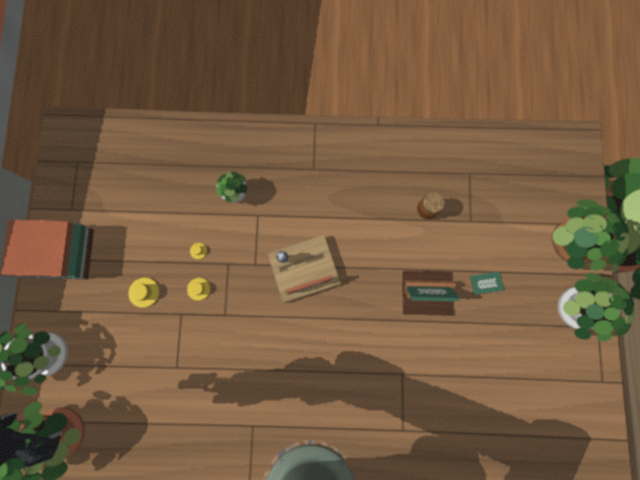

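The top view shows the look-alikes. Caps: large (143,292), middle (199,290), small (199,250). Green boards: the one on the easel (430,292), and a small one lying flat (487,283). I choose the middle cap, scene (418,236), and the board on the easel. Next: rough positions, then close wrist views.

```bash
python3 - <<'E'
from h import *
S=frame("scene");T=frame("top")
pt={"plaque":((226,223),(430,288)),"easel":((227,228),(424,284)),"rack":((326,245),(303,264)),"slot":((330,250),(302,263)),"seat":((344,236),(280,255)),"cap":((418,237),(199,289)),"pot":((392,306),(234,192)),"jar":((209,284),(425,210)),"old":((324,233),(314,287)),"big":((463,237),(143,292))}
for n,(a,b) in pt.items():
  x,e=tri([(S,a),(T,b)]); print(n,np.round(x,3),e)
# view rotations: tool down, y axis angles; camera offset
W=frame("wrist"); print(np.round(W["T_tool_cam"],3).tolist(),W["cx"],W["cy"])
E
```

```text
plaque [ 0.485 -0.279  0.023] [array([-1.5, -0.3]), array([-1.9,  0.1])]
easel [ 0.496 -0.271  0.012] [array([-0.2, -0. ]), array([-0.2,  0. ])]
rack [0.537 0.033 0.017] [array([ 0.8, -0. ]), array([ 0.9, -0. ])]
slot [ 0.541  0.041 -0.001] [array([-0.8,  0. ]), array([-0.9,  0. ])]
seat [0.551 0.085 0.08 ] [array([ 1.4, -0.1]), array([ 1.6, -0.1])]
cap [ 0.467  0.302 -0.001] [array([-0.9,  0.1]), array([-1.1,  0.1])]
pot [0.724 0.225 0.005] [array([-0.1,  0. ]), array([-0.1,  0. ])]
jar [ 0.692 -0.283 -0.004] [array([1.2, 0.2]), array([ 1.3, -0.1])]
old [0.48  0.014 0.001] [array([-2.5, -0. ]), array([-2.9,  0.1])]
big [0.456 0.44  0.001] [array([-0.4,  0.1]), array([-0.5,  0. ])]
[[0.0, -0.961, -0.277, 0.07], [1.0, -0.0, 0.001, -0.001], [-0.001, -0.277, 0.961, -0.142], [0.0, 0.0, 0.0, 1.0]] 326.51157221792045 239.9920113913724
```

```bash
cat >> h.py <<'E'
def down(a): # tool y azimuth a
    y=np.array([np.cos(a),np.sin(a),0]);z=np.array([0,0,-1.]);return R.from_matrix(np.c_[np.cross(y,z),y,z]).as_rotvec()
E
python3 - <<'E'
from h import *
import pickle
V={}
views={"cap":[(.467,.33,.25),(.40,.25,.25)],"rack":[(.57,.10,.28),(.49,.0,.28)],"easel":[(.55,-.25,.25),(.42,-.28,.25)]}
names={"cap":["cap"],"rack":["rack","slot","seat","collar","old_plaque"],"easel":["plaque","easel"]}
for n in views:
  for i,p in enumerate(views[n]):
    movep(p,down(0)); sleep(.15)
    f=frame("wrist"); V[n,i]=f
    d={k:tip_of("wrist",k) for k in names[n]}; f["det"]=d
    print(n,i,{k:[(np.round(e["centre"],1).tolist(),round(e["score"],2)) for e in v] for k,v in d.items()})
print(get_state()["clock"],get_state()["q"])
pickle.dump(V,open("V.pkl","wb"))
a=[np.hstack([V[n,0]["img"],V[n,1]["img"]]) for n in ("rack","easel")]
im=np.vstack(a)[:,:,::-1]; cv2.imwrite("pics/v.png",cv2.resize(im,(800,600),interpolation=cv2.INTER_AREA))
save(V["cap",0],"cap0.png")
E
```

```text
cap 0 {'cap': [([421.2, 222.1], 0.89), ([317.5, 93.2], 0.8), ([325.5, 228.9], 0.71)]}
cap 1 {'cap': [([391.3, 151.4], 0.98), ([492.1, 143.6], 0.95)]}
rack 0 {'rack': [([288.2, 253.3], 0.6), ([256.8, 271.0], 0.32)], 'slot': [([300.2, 251.4], 0.84)], 'seat': [([301.5, 229.5], 0.8), ([256.5, 269.1], 0.73)], 'collar': [([303.8, 227.4], 0.7)], 'old_plaque': [([258.5, 268.0], 0.66)]}
rack 1 {'rack': [([356.3, 165.2], 0.96)], 'slot': [([369.4, 160.1], 0.88)], 'seat': [([390.8, 115.2], 0.94)], 'collar': [([392.4, 111.7], 0.75)], 'old_plaque': [([321.9, 179.9], 0.83), ([324.9, 422.0], 0.74), ([324.9, 407.7], 0.6)]}
easel 0 {'plaque': [([261.2, 234.1], 0.88), ([267.1, 361.8], 0.85)], 'easel': []}
easel 1 {'plaque': [([377.9, 339.5], 0.93), ([392.5, 204.7], 0.68)], 'easel': [([390.4, 204.6], 0.72)]}
8.15 [-7.32999040e-01  2.31295983e-01 -2.74118145e-01  1.06549989e+00
  7.69533035e-05  8.36569763e-01]
```

View pics/v.png

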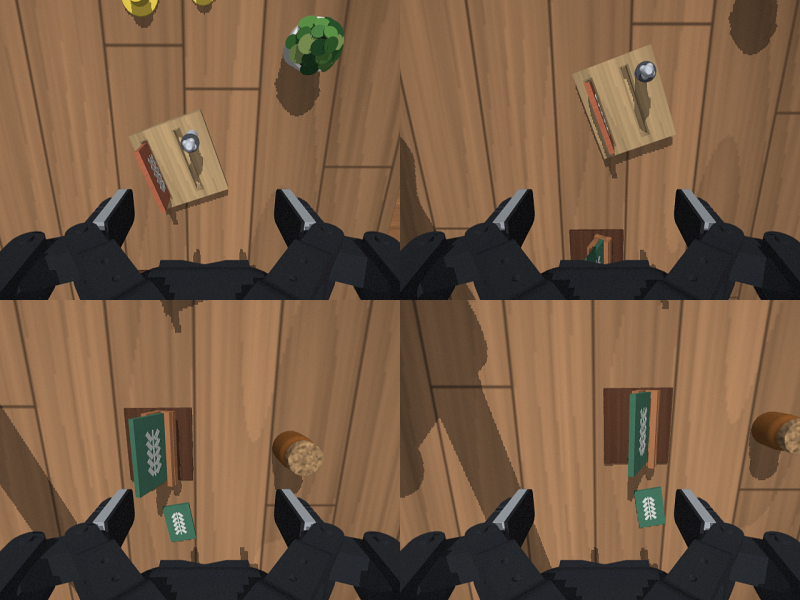

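View pics/cap0.png

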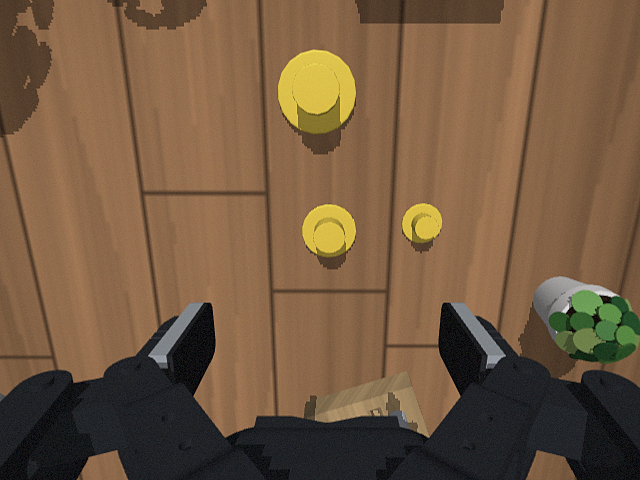

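The middle cap is at wrist (329,230); its rim is about 54 px, which fits 58 mm. The plaque on the easel shows in both easel views, with the small flat plaque below it. Now I'll refine the corners.

```bash
python3 - <<'E'
from h import *
import pickle
V=pickle.load(open("V.pkl","rb"))
def polys(f,lo,hi,mn,eps):
  hsv=cv2.cvtColor(f["img"],cv2.COLOR_RGB2HSV); m=cv2.inRange(hsv,lo,hi)
  m=cv2.morphologyEx(m,cv2.MORPH_CLOSE,np.ones((7,7)))
  cs,_=cv2.findContours(m,cv2.RETR_EXTERNAL,cv2.CHAIN_APPROX_NONE); out=[]
  for c in cs:
    if cv2.contourArea(c)>mn: h=cv2.convexHull(c); out.append((cv2.contourArea(c),cv2.approxPolyDP(h,eps,True)[:,0].tolist(),cv2.minEnclosingCircle(c)))
  return out
for i in(0,1):
  for p in polys(V["easel",i],(60,80,30),(95,255,255),500,3): print("plaque",i,p)
  for p in polys(V["cap",i],(22,120,80),(35,255,255),300,3): print("cap",i,p[0],p[2])
a=cv2.resize(V["rack",0]["img"][160:350,190:380],(400,400),interpolation=cv2.INTER_CUBIC)
b=cv2.resize(V["rack",1]["img"][60:270,260:470],(400,400),interpolation=cv2.INTER_CUBIC)
cv2.imwrite("pics/r.png",np.hstack([a,b])[:,:,::-1])
E
```

```text
plaque 0 (2336.0, [[301, 324], [313, 381], [274, 386], [260, 331]], ((286.5, 356.0), 36.431541442871094))
plaque 0 (6299.5, [[261, 181], [266, 288], [220, 315], [205, 191]], ((240.5, 248.0), 70.0661392211914))
cap 0 2177.5 ((328.6806640625, 230.42103576660156), 27.070846557617188)
cap 0 1199.0 ((421.7896728515625, 223.0166015625), 20.67452049255371)
cap 0 5086.5 ((317.0257263183594, 91.5857162475586), 42.175113677978516)
plaque 1 (2453.0, [[416, 299], [424, 357], [383, 363], [374, 306]], ((399.5, 331.0), 36.003570556640625))
plaque 1 (3807.5, [[400, 147], [395, 258], [373, 282], [365, 281], [368, 151]], ((382.5, 214.0), 69.24784088134766))
cap 1 2569.5 ((393.77691650390625, 152.85385131835938), 30.00282859802246)
cap 1 1426.5 ((491.55084228515625, 143.8389892578125), 22.905746459960938)
cap 1 2765.0 ((388.0, 4.0), 41.194759368896484)
```

View pics/r.png

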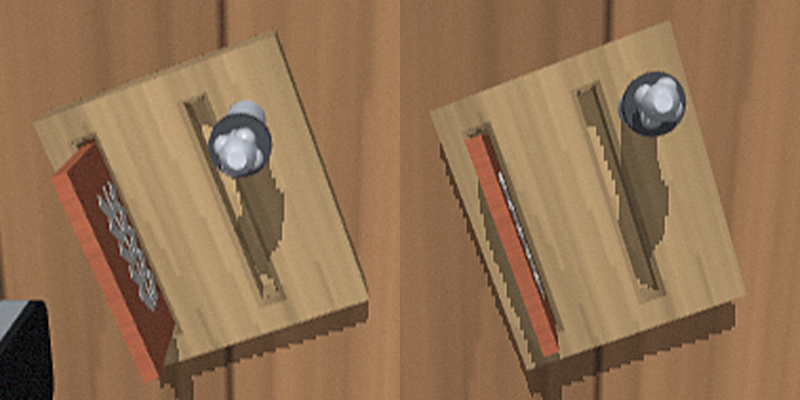

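```bash
python3 - <<'E'
from h import *
import pickle
from scipy.optimize import least_squares
V=pickle.load(open("V.pkl","rb"))
r0,r1=V["rack",0],V["rack",1]
f0=lambda u,v:np.array([190+(u+.5)*.475-.5,160+(v+.5)*.475-.5]); f1=lambda u,v:np.array([260+(u+.5)*.525-.5,60+(v+.5)*.525-.5])
obs=[]
L={"A":(-65,75,28),"B":(65,75,28),"C":(65,-75,28),"D":(-65,-75,28),"s1":(6.9,60,28),"s2":(23.1,60,28),"s3":(6.9,-60,28),"s4":(23.1,-60,28),"seat":(37,40,82)}
P0={"A":(34,123),"B":(276,33),"C":(366,299),"s1":(184,103),"s2":(207,94),"s3":(262,302),"s4":(286,293),"seat":(240,144)}
P1={"A":(30,112),"B":(268,22),"C":(345,294),"D":(135,369),"s1":(175,93),"s2":(198,84),"s3":(241,298),"s4":(264,289),"seat":(253,103)}
obs=[(r0,f0(*p),n) for n,p in P0.items()]+[(r1,f1(*p),n) for n,p in P1.items()]
def res(q):
  c,s=np.cos(q[2]),np.sin(q[2]); M=np.array([[c,-s,0],[s,c,0],[0,0,1]])
  return np.concatenate([proj(f,M@(np.array(L[n])/1e3)+[q[0],q[1],q[3]])-p for f,p,n in obs])
o=least_squares(res,[.535,.035,.33,0],loss="soft_l1"); print("rack",np.round(o.x,4)); print([(n,r.round(1).tolist()) for (f,p,n),r in zip(obs,o.fun.reshape(-1,2))] if o.fun.ndim and o.fun.size==2*len(obs) else 0)
for n in ("seat","A","B","s1","s4"): x,e=tri([(r0,f0(*P0[n])),(r1,f1(*P1[n]))]); print(n,x.round(4),e)
e0,e1=V["easel",0],V["easel",1]
a,ea=tri([(e0,(205,191)),(e1,(368,151))]); b,eb=tri([(e0,(220,315)),(e1,(365,281))])
print("plaque +y",a.round(4),ea,"-y",b.round(4),eb,np.linalg.norm(a-b),"yaw",np.arctan2(-(a-b)[0],(a-b)[1]))
c,ec=tri([(V["cap",0],(328.7,230.4)),(V["cap",1],(393.8,152.9))]); print("cap",c.round(4),ec)
for R_,p in(((V["cap",0]),(328.7,230.4)),(V["cap",1],(393.8,152.9))): print(onz(R_,p,.005))
E
```

```text
rack [ 0.5268  0.0327  0.3512 -0.0059]
[('A', [1.2, -0.7]), ('B', [-0.5, 0.5]), ('C', [2.0, -2.0]), ('s1', [-3.0, -0.7]), ('s2', [0.2, -1.6]), ('s3', [-0.7, 1.2]), ('s4', [1.2, 1.1]), ('seat', [0.5, -0.0]), ('A', [0.5, 0.8]), ('B', [-0.3, -0.1]), ('C', [0.2, -0.7]), ('D', [-3.4, -0.5]), ('s1', [-3.0, -0.4]), ('s2', [0.4, -1.6]), ('s3', [-1.1, 2.5]), ('s4', [1.2, 2.2]), ('seat', [0.0, 1.2])]
seat [0.5474 0.0838 0.0789] [array([-0.1, -0.1]), array([0.1, 0.1])]
A [0.4402 0.0812 0.0272] [array([-0.1, -0.1]), array([0.1, 0.1])]
B [0.5626 0.1257 0.02  ] [array([0.1, 0.1]), array([-0.1, -0.1])]
s1 [0.5157 0.0909 0.0228] [array([-0.2, -0.1]), array([0.2, 0.1])]
s4 [ 0.5675 -0.0131  0.0245] [array([-0.2, -0.2]), array([0.3, 0.2])]
plaque +y [ 0.4531 -0.2256  0.09  ] [array([0.1, 0.2]), array([-0. , -0.2])] -y [ 0.4549 -0.3372  0.0838] [array([-0.1, -0.7]), array([0.2, 0.8])] 0.11182236163505721 yaw 0.01566827936008666
cap [0.4682 0.299  0.0027] [array([0., 0.]), array([-0., -0.])]
[0.46811478 0.29961926 0.005     ]
[0.46781944 0.2990553  0.005     ]
```

```bash
python3 - <<'E'
from h import *
import pickle
V={}
for i,a in enumerate((.35,.35+np.pi)):
    movep((.53,.035,.165),down(a)); sleep(.2)
    V[i]=frame("wrist"); s=get_state(); print(s["position"],s["clock"],s["q"][5],[ (d["centre"],d["score"]) for d in tip_of("wrist","slot")[:2]+tip_of("wrist","seat")[:2]])
pickle.dump(V,open("V2.pkl","wb"))
# rectify: each view warped to world-aligned rack-top plane z=.028 in rough rack axes, 0.4 mm/px
th=.35; c,s=np.cos(th),np.sin(th); ims=[]
for i in V:
    f=V[i]; px=np.zeros((500,400,2),np.float32)
    yy,xx=np.mgrid[0:500,0:400]; lx=(xx-200)*.0004; ly=(250-yy)*.0004
    W=np.stack([.53+c*lx-s*ly,.035+s*lx+c*ly,np.full(lx.shape,.028)],-1)
    T=np.linalg.inv(f["T"]); q=W@T[:3,:3].T+T[:3,3]; u=q[...,:2]/q[...,2:]; u=u*(1+f["k1"]*(u**2).sum(-1,keepdims=True))
    m=(u*[f["fx"],f["fy"]]+[f["cx"],f["cy"]]).astype(np.float32)
    ims.append(cv2.remap(f["img"],m[...,0],m[...,1],cv2.INTER_CUBIC))
cv2.imwrite("pics/rect.png",np.hstack(ims)[:,:,::-1])
E
```

```text
[0.5302082  0.03399818 0.16528112] 9.7 1.147675694661669 [([338.7, 221.9], 0.84), ([268.3, 217.7], 0.51), ([380.3, 184.4], 0.92)]
[0.52999796 0.03499886 0.16500958] 12.7 -1.9938235699307643 [([309.5, 220.3], 0.59), ([55.6, 335.7], 0.67), ([273.3, 307.8], 0.59)]
```

View pics/rect.png

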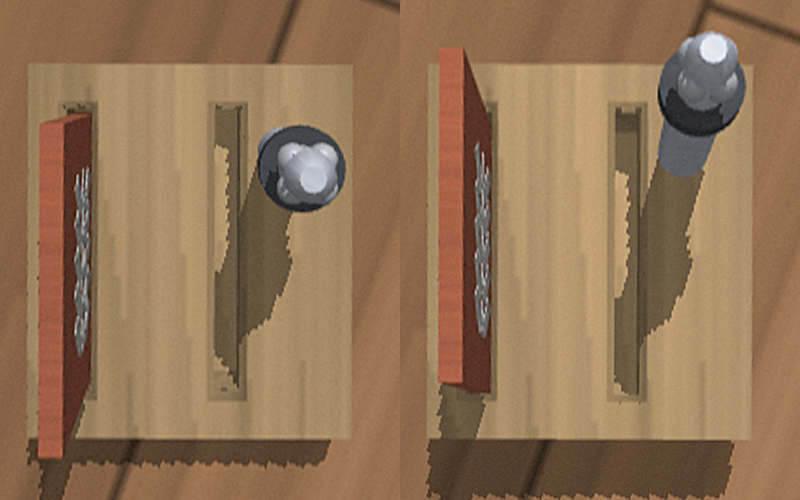

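The rectified views agree: rack edges at 27/352 and 64/439 px in both, which gives 130 x 150 mm, yaw 0.35, slot centre +15.2 mm. So rack ≈ (0.5263, 0.0330) and seat ≈ (0.5473, 0.0833). Now the plaque grasp.

```bash
python3 - <<'E'
from h import *
import pickle
V=pickle.load(open("V.pkl","rb"))
e0,e1=V["easel",0],V["easel",1]; z=.0896
a=[onz(e0,(205,191),z),onz(e1,(368,151),z)];b=[onz(e0,(220,315),z),onz(e1,(365,281),z)]
print(np.round(a+b,4))
a=np.mean(a,0);b=np.mean(b,0); yaw=np.arctan2(-(a-b)[0],(a-b)[1]); m=(a+b)/2
P=R.from_euler("z",yaw)*R.from_euler("y",-25,degrees=True); M=P.as_matrix()
org=m+M@[.004,0,-.072]; print("origin",org.round(4),"yaw",yaw,"len",np.linalg.norm(a-b))
rot=R.from_matrix(np.c_[M[:,1],M[:,0],-M[:,2]])
g=org+M@[0,-.012,.0395]; rv=rot.as_rotvec(); print(np.linalg.det(rot.as_matrix()),ik(g,rv))
movep(g+M[:,2]*.10+[0,0,.03],rv)
move_l(g,.15)
f=frame("wrist"); save(f,"pre.png")
print(get_state()["contact_force"],get_state()["position"]-g)
grab(40); s=get_state(); print("gap",s["finger_gap"],s["grasp_force"],s["contact_force"],s["clock"])
move_l(g+M[:,2]*.07,.1); move_l(g+M[:,2]*.07+[0,0,.14],.2)
s=get_state(); print("gap",s["finger_gap"],s["grasp_force"],s["contact_force"],s["clock"],s["q"])
save(frame("wrist"),"lift.png",(160,0,560,480))
E
```

```text
[[ 0.453  -0.2255  0.0896]
 [ 0.4532 -0.2258  0.0896]
 [ 0.4567 -0.335   0.0896]
 [ 0.454  -0.3342  0.0896]]
origin [ 0.4883 -0.2794  0.026 ] yaw 0.021178347484008517 len 0.10895553657056856
0.9999999999999994 [-0.87196508  0.36540397 -0.77466824  0.14629192  0.33549778  0.7261366 ]
[0.19624499 1.09802695 0.06339646] [ 0.00035375 -0.00048016  0.00085915]
gap 0.08711901336010215 39.566413164138794 [-0.36291386  0.5313404   3.38304511] 16.7833
gap 0.08806666809377212 39.02085542678833 [-0.50674163 -0.13985308 -1.9120951 ] 18.4833 [-0.92585841  0.04623616 -0.54299323  0.71813173  0.34994206  0.67088318]
```

View pics/lift.png

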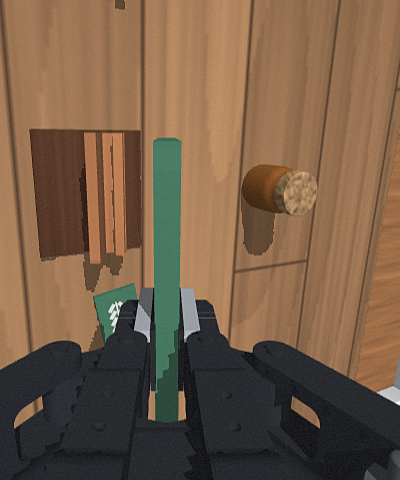

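The plaque is held straight, centred in column between the pads, and clear of the easel. Next: insert it.

```bash
cat >> h.py <<'E'
YAW=.35; YX=np.array([np.cos(YAW),np.sin(YAW),0]); YY=np.array([-np.sin(YAW),np.cos(YAW),0])
RACK=np.array([.52626,.0330,0]); SLOT=RACK+.0151*YX+[0,0,.006]; SEAT=RACK+.037*YX+.040*YY+[0,0,.082]
E
python3 - <<'E'
from h import *
p=SLOT-.012*YY; r=down(YAW)
movep([p[0],p[1],.25],r)
move_l([p[0],p[1],.085],.15); sleep(.1)
hit=move_l([p[0],p[1],.0435],.03,until_force=6)
s=get_state(); print(hit,s["position"],s["contact_force"],s["wrist_torque"],s["clock"],s["finger_gap"])
E
```

```text
True [0.54449709 0.02676821 0.0452483 ] [-0.28821805 -0.0840735   5.1517295 ] [ 0.11452469  0.13737898 -0.00404534] 22.3833 0.08934676817007574
```

```bash
python3 - <<'E'
from h import *
let_go(); s=get_state(); print(s["contact_force"],s["clock"],s["finger_gap"])
p=s["position"]; move_l([p[0],p[1],.165],.15); 
sleep(.1); f=frame("wrist"); save(f,"rel.png",(160,60,560,400),2)
# cap overhead close views, opposite sides not needed (bias negligible)
C=np.array([.468,.2993]); V=[]
movep([C[0],C[1],.17],down(YAW)); sleep(.2)
g=frame("wrist"); print("clock",get_state()["clock"])
def yel(f):
  m=cv2.inRange(cv2.cvtColor(f["img"],cv2.COLOR_RGB2HSV),(22,120,60),(35,255,255))
  cs,_=cv2.findContours(m,cv2.RETR_EXTERNAL,cv2.CHAIN_APPROX_NONE)
  for c in cs:
    if cv2.contourArea(c)>500: print(cv2.contourArea(c),cv2.boundingRect(c),cv2.minEnclosingCircle(c),onz(f,cv2.minEnclosingCircle(c)[0],.005).round(4))
yel(g); save(g,"cap1.png")
a=cv2.imread("pics/rel.png"); a=cv2.resize(a,(400,340)); b=cv2.resize(cv2.imread("pics/cap1.png"),(400,300)); b=cv2.copyMakeBorder(b,0,40,0,0,0)
cv2.imwrite("pics/both.png",np.hstack([a,b]))
E
```

```text
[-0.25304522  0.56444407  0.23727308] 23.1167 0.9991418899462724
clock 25.5667
1819.5 (413, 222, 50, 48) ((438.0221252441406, 245.7389373779297), 25.40300178527832) [0.565  0.3077 0.005 ]
3575.0 (292, 182, 70, 68) ((326.46783447265625, 216.27978515625), 34.5750846862793) [0.4678 0.2995 0.005 ]
8061.0 (323, 0, 103, 96) ((375.54986572265625, 40.515018463134766), 55.2401237487793) [0.4568 0.4351 0.005 ]
```

View pics/both.png

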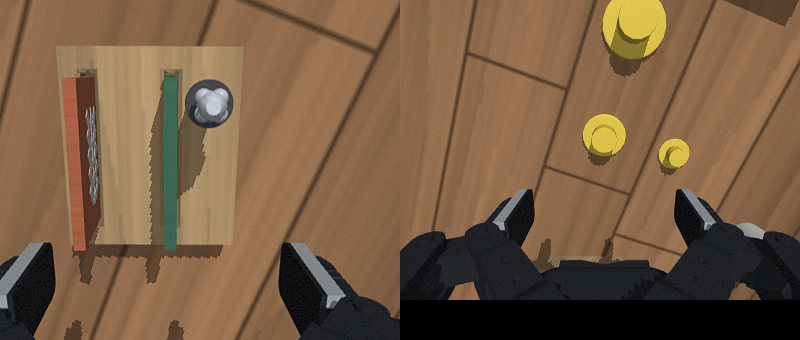

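Left half: the green plaque is upright in the slot and the fingers are clear. Right half: the middle cap is centred at (326,216) px, at (0.468, 0.2995). Next: grasp the cap.

```bash
python3 - <<'E'
from h import *
r=down(YAW); C=[.4678,.2994]
move_l([*C,.0065],.15)
grab(60); s=get_state(); print("gap mm",s["finger_gap"]*85,s["grasp_force"],s["contact_force"],s["position"],s["clock"])
move_l([*C,.2],.2)
movep([SEAT[0],SEAT[1],.2],r); move_l([SEAT[0],SEAT[1],.135],.1); sleep(.15)
s=get_state(); print("gap mm",s["finger_gap"]*85,s["contact_force"],s["position"],s["clock"])
f=frame("wrist"); save(f,"seat.png",(120,0,520,480))
for n in("scene",): g=frame(n); save(g,"sc2.png",(250,170,430,305),4)
E
```

```text
gap mm 30.059751185570068 59.29976172745228 [-1.3113097  -0.69567035  6.06555716] [0.46815944 0.29956544 0.00715018] 27.3583
gap mm 30.14342356838646 [ 0.15644605  0.00806052 -0.12038512] [0.54796727 0.08334673 0.13584792] 30.3417
```

View pics/seat.png

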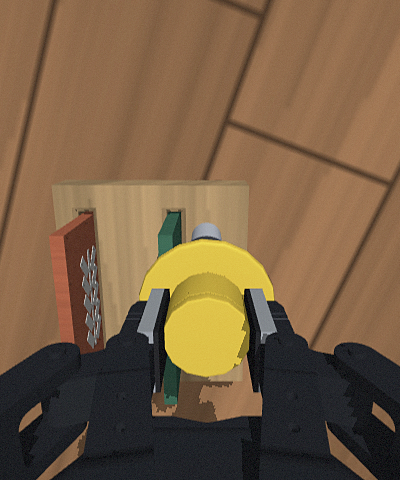

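The cap is held level between the pads, with the stud just ahead of and below it. Next: push it down.

```bash
python3 - <<'E'
from h import *
z=.135
move_l([SEAT[0],SEAT[1],.112],.06)
s=get_state(); print(SEAT,s["position"],s["contact_force"])
z=.108
while z>.080:
    move_l([SEAT[0],SEAT[1],z],.02)
    s=get_state(); print(round(z,4),s["position"].round(4),s["contact_force"].round(1),round(s["clock"],2),round(s["finger_gap"]*85,1))
    if s["contact_force"][2]>9 and s["position"][2]<.092: break
    if s["contact_force"][2]>30: break
    z-=.002 if z>.094 else .001
E
```

```text
[0.54730088 0.08326213 0.082     ] [0.54692984 0.08324567 0.11147109] [ 0.62576064 -0.08975297 -0.62808161]
0.108 [0.5473 0.0833 0.108 ] [-0.4  0.8 -0.7] 31.32 29.7
0.106 [0.5472 0.0833 0.1059] [-0.9  0.3 -0.7] 31.57 30.2
0.104 [0.5472 0.0833 0.1039] [-0.8 -0.8 -0.7] 31.82 29.8
0.102 [0.5475 0.0836 0.1021] [0.5 1.6 0.8] 32.08 30.2
0.1 [0.5478 0.0838 0.101 ] [-2.1  1.5  7.8] 32.33 30.1
0.098 [0.5477 0.0838 0.0987] [0.2 2.  3.9] 32.58 30.3
0.096 [0.5475 0.0837 0.0957] [ 2.1  3.  -1.5] 32.83 29.9
0.094 [0.5469 0.0835 0.0927] [  4.2   3.  -10.5] 33.08 30.0
0.093 [0.5469 0.0836 0.0916] [  4.2   3.9 -10.1] 33.33 29.7
0.092 [0.5468 0.0832 0.0911] [  3.2   2.7 -10.1] 33.58 30.3
0.091 [0.5469 0.0831 0.0908] [ 1.2  3.2 -7. ] 33.83 29.9
0.09 [0.5472 0.0829 0.0903] [ 0.3 -0.5 -2.7] 34.08 30.0
0.089 [0.5475 0.083  0.0893] [ 0.  -0.5 -0.4] 34.33 29.5
0.088 [0.5476 0.083  0.0892] [-2.4 -0.9  7.2] 34.58 29.7
0.087 [0.5476 0.083  0.0891] [-4.6 -1.3 15.2] 34.83 29.8
```

```bash
python3 - <<'E'
from h import *
sleep(.6); s=get_state(); print(s["position"],s["contact_force"],s["grasp_force"],s["clock"])
f=frame("wrist"); save(f,"end.png",(120,0,520,480))
E
```

```text
[0.54764812 0.08299825 0.08908952] [-5.1385914   0.17375659 14.93457632] 62.742794528603554 35.425
```

View pics/end.png

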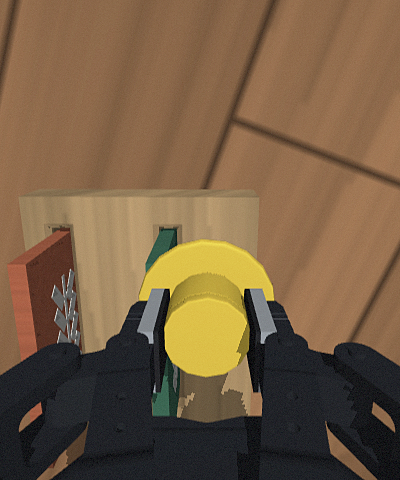

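The cap sits level at (207,300), with its rim over the plaque's edge, and the gripper is holding 15 N.

```bash
python3 -c "
from cell import *
print(sign_off())"
```

```text
the job is handed in; nothing more can be done
None
```

The job is handed in: the green plaque stands fully down in the free slot, and the cap clicked onto the collar with the gripper still holding it at about 15 N; the hand-in call gave no verdict.

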